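# Unpin the tipping tote and hold the parts in its corner

## Task

Draw the locking pin up out of its bore and park it upright in the open notch of the same bracket, seated on its collar, and let go of it. Then lift the tote by its handle bar until all four loose parts have slid down into the tote's low corner, and finish while still holding the tote tilted with the parts lying still there. Leave the other things on the bench where they are.

Things in the scene. Friction and masses are not known exactly. Their poses are not given: they have to be found in the camera images.
- stand: steel tipping stand fixed to the bench; base plate 200 x 295 x 8 mm. Origin on the bench under the middle of the tote. Call its axes u (its x), v (its y), z up. The tote is a square bin set corner-wise: one corner points to +u (the low corner when tilted), the opposite one with the handle to -u. On the +v side a horizontal steel bracket plate, 10 mm thick, its top 116 mm above the bench, spans u -32 to +74 mm, v +100 to +168 mm; it has the bore and the notch.
- hinge (a point): point on the tote's hinge line, under the tote, at u 50, v 0 mm, 45 mm above the bench; the hinge line is level and runs along v. Fixed.
- bore (a point): centre of the 12 mm bore in the bracket, at its top face; the pin starts in it, upright, and passes through the tote's ear (8 mm thick) just below the bracket, which locks the tote. Fixed.
- notch (a point): parking place in the bracket, at its top face: the pin's axis should stand here. It is in a slot 14 mm wide along u, open at its -u end and from above, closed 11 mm to the +u side of this point; 53 mm to the -u side of the bore. The pin can be lowered into it from above. Fixed.
- pin: the locking pin, upright: origin at the foot of the shaft, z along it towards the grip. Shaft 10 mm dia, 40 mm long with a chamfered foot; then a steel collar 26 mm dia, 4 mm thick, which rests on the bracket; then a round black grip 18 mm dia, 34 mm high. Full length 78 mm. It is loose, 80 to 160 g.
- pin_center (a point): centre of the pin, on its axis half-way up: 39 mm above the foot, 39 mm below the top of the grip. The middle of the grip is 22 mm above it. When seated in bore or notch it is 1 mm below the bracket's top face.
- tote (a joint): tilt of the tote on its hinge, rad: 0 = level on its rest, grows as the handle is lifted, stop at 0.95. Lifting turns the handle up and over towards +u. The tote (about 0.9 kg) falls back level when let go. The parts slide well from about 0.5 rad on; about 0.7 is a good holding tilt. With the pin in, it stops after about 0.1.
- tote_handle (a point): middle of the handle: a round level bar 14 mm dia along v, 110 mm long, free over the middle 80 mm, held by two struts. When level it is 202 mm to the -u side of the hinge line and 80 mm above it (125 mm above the bench, free space under it), 56 mm out from the tote's corner and 13 mm above its rim. It goes round the hinge line in an arc as the tote tilts; the bar can turn between the fingers. Turns with the tote.
- tote_corner (a point): the tote's low inner corner, at the floor: 40.5 mm to the +u side of the hinge line. Turns with the tote. The tote is 128 mm square inside, walls 4 mm thick and 56 mm high inside, floor 56 mm above the bench when level.
- nut1_center (a point): domed steel hex nut loose in the tote, 24 mm across, 16 mm high; its centre
- nut2_center (a point): second domed nut, as nut1; its centre
- spacer1_mid (a point): aluminium spacer ring loose in the tote, 30 mm across, 12 mm high; its centre
- spacer2_mid (a point): second spacer ring, as spacer1; its centre
- wrench: bystander: combination wrench lying beside the stand, about 180 mm long; origin under its middle
- grease_tin: bystander: white jar with black lid, 60 mm across, 60 mm high, near the stand; origin under its centre
- pedal: bystander: black bicycle pedal, 90 x 82 x 22 mm, near the stand; origin under its centre
- spray_bottle: bystander: white spray bottle with red head, 73 mm across, 210 mm high, left on the bench; origin under its centre
- chainring: bystander: dark steel ring, 130 mm across, 5 mm thick, flat on the bench to the right; origin under its centre
- screwdriver: bystander: screwdriver with blue handle lying on the right of the bench; origin under its middle
- hub: bystander: aluminium wheel hub standing on end, 56 mm across, 62 mm high, left on the bench; origin under its centre
- nut1: the same part's body, origin at its underside
- nut2: the same part's body, origin at its underside
- spacer1: the same part's body, origin at its underside
- spacer2: the same part's body, origin at its underside

How it is judged (in metres and radians):
On the way, in this order (a step that is already met when the one before it is completed fails the run):
1. the pin stands parked in the notch, let go, with the tote still level (horizontal distance between pin_center and notch below 0.024 m and z of pin_center in the frame of notch between -0.006 and 0.005 m and angle between pin's own z axis and vertical below 0.15 rad and contact force between the fingers and pin below 0.1 N and value of joint tote below 0.1 rad), for 0.2 s.
2. the tote is tilted in the grip and all four parts lie in its low corner (distance between each of nut1_center, nut2_center, spacer1_mid, spacer2_mid and tote_corner below 0.085 m and value of joint tote above 0.4 rad), for 0.2 s.
At the end, for the whole second after the job is handed in: Pin in the notch (axis within 24 mm of its point, height within 6 mm, tilt under 0.15 rad), released; fingers hold the tote, tilted over 0.4 rad and still; the four parts at rest, centres within 85 mm of its low inner corner; no bystander moved over 30 mm (all of step 2 and horizontal distance between pin_center and notch below 0.024 m and z of pin_center in the frame of notch between -0.006 and 0.005 m and angle between pin's own z axis and vertical below 0.15 rad and contact force between the fingers and pin below 0.1 N and velocity of joint tote between -0.1 and 0.1 rad/s and contact force between the fingers and tote above 0.5 N and linear speed of each of nut1, nut2, spacer1, spacer2 below 0.03 m/s); the arm keeps its last pose, push and grip.
It fails at once if a bystander is moved by more than 30 mm (distance of any of wrench, grease_tin, pedal, spray_bottle, chainring, screwdriver, hub from where it was at the start of the episode above 0.03 m).
It also fails if it takes over 48 s, if anything falls off the work surface, if the arm or the gripper's body presses on something with over 40 N, if the wrist force passes 120 N, or if a joint passes its speed limit or range.

## Robot

A 6-joint arm with a two-finger parallel gripper is mounted at the origin on the work surface. World frame = base frame: x ahead of the robot, y to its left, z up, the work surface at z = 0. Lengths are in m, angles in degrees, forces in N, time in s.
With the tool pointing down it reaches from about 0.25 to 0.725 m from the base axis. Payload 9.7 kg.
Tool frame: the origin (TCP) lies midway between the tips of the shut fingers; the grasp point (between the pads) lies 19 mm behind it (bot.pinch_z is the distance from the TCP to the grasp point, in m); z points along the fingers, y is the direction in which the jaws open and shut (so a half turn about z gives the same grasp; the last joint's range is limited). The gripper opens to 85 mm and grips with 20 to 120 N. Pads are 22 mm wide; open, the fingers measure 114 mm over their backs; the gripper's body (76 mm by 85 mm) begins 54 mm behind the grasp point. The pads swing forward as they close: fully open they stand 13 mm farther back than shut.
Start: joints at [-73.51, 4.979, 10.078, 95.1, 0, 90], TCP at [0.156, -0.527, 0.231] pointing down, gripper open.
Joint ranges: [-179.16, 179.16], [-48.56, 103.87], [-65.8, 70.77], [-126.05, 130.52], [-82.76, 87.17], [-180, 180]. Speed limits (degrees/s): [127.2, 127.2, 147.25, 180, 180, 180].

## Interface

Orientations are given as [roll, pitch, yaw] about the fixed x, y, z axes, in that order (R = Rz(yaw) Ry(pitch) Rx(roll)).
In Python, from workcell import bot, imaging gives the robot as it stands.
- The arm moves only by the tool servo_tool, never from a script. Its argument "moves" is a list that holds one entry, the list of rows, each a list of 7 numbers: the turn, a rotation vector about the tool's x, y, z in rad, then the shift along the tool's x, y, z in cm, then the finger opening in cm, from 0 to 8.54. A call has 1 to 12 rows; each row shifts and turns the pose as measured when the row begins, along the tool's axes as they then stand; what a row does not reach is not made up. A row lasts 1/12 s, in which the tool goes at most 41.7 mm and 7.16 degrees, less where a joint would pass 70% of its speed; a pose out of reach is approached as far as the arm can. A call is refused whole if a number of a shift passes 4.17 or a number of a turn 0.125, either way. A call with a gripper value outside its range is refused whole. The fingers move at their own pace and stop on an object; "force" is the grip in N (left out, the last holds). Time passes only in rows, so rows that do not move let the fingers close. It gives the time, the measured TCP pose, the force and the opening at its end, in the units of the state.
- bot.get_obs(): the state, without advancing time (a new reading comes with each control period).
- imaging.camera(name): name is "side" or "top"; returns the picture (400x640x3 uint8, blue, green, red); there is no depth.
- imaging.calibration(name): a dict with "fx", "fy", "cx", "cy" (pixels), "camera_from_world" (4x4, takes a point from world to camera coordinates). Camera axes: x right, y down, z forward; pixel columns grow to the right and rows downward; lengths in m; the calibration is good to about 2 mm. A picture is of the moment at which its call begins. calibration takes no time and is no camera call.
- bot.job_done(): hands the job in, once; it reports no verdict.
The state is a dict: "time": time; "q": joint angles; "qd": joint speeds; "joint_efforts": joint torques, N m; "ee_pos": TCP position; "tcp_rot": TCP orientation; "wrist_force": force on the tool from outside, world axes, zero at the start; "torque": the same for the moment, N m; "opening": finger opening in m.
Only numpy, scipy, OpenCV 4.12 (cv2) and the standard library are available. Lean on these libraries where they do the work, as an engineer would, in place of code of your own. Each camera call takes 0.05 s, during which the arm holds its last target.

## Working session

There is one attempt and no reset: what is moved stays moved. The work goes in short steps, Python scripts to look and compute and a tool call to move; the robot and the scene stay as the last step left them, time stands still between calls to the robot, and variables do not carry over. Pictures are saved under pics/ and viewed, and the job is handed in when it is done.

Besides the shell and the picture viewer there is one more tool, called by a JSON object that holds its "op" and its "data". servo_tool: Moves the arm, as the interface text tells. Its arguments: {"type":"object","properties":{"moves":{"type":"array","items":{"type":"array","items":{"type":"array","items":{"type":"number"}}}},"force":{"type":"number"}},"required":["moves"]}

```bash
ls; mkdir -p pics
python3 - <<'E'
from workcell import bot, imaging
import cv2
print(bot.get_obs(), bot.pinch_z)
for n in("side","top"):
    cv2.imwrite(f"pics/{n}0.png",imaging.camera(n)); c=imaging.calibration(n); print(n,c)
E
```

```text
pics
{'time': 0.0, 'q': array([-7.35102856e+01,  5.00952334e+00,  1.00354768e+01,  9.50982327e+01,
        2.00246034e-03,  9.00012316e+01]), 'qd': array([ 0.03864219,  0.04091629,  0.09370288,  0.07170102,  0.03806717,
       -0.0048894 ]), 'joint_efforts': array([-1.48593572e-03, -5.20389104e+01,  4.64805079e+01,  1.62099773e-02,
       -1.54245777e-05, -1.29853274e-05]), 'ee_pos': array([ 0.15606223, -0.5271697 ,  0.23060735]), 'tcp_rot': array([-1.79927721e+02, -2.00090505e-03,  1.64884802e+01]), 'wrist_force': array([ 0.18586707,  0.09813783, -0.47206158]), 'torque': array([ 0.05366925, -0.00039169,  0.04475604]), 'opening': 0.0852763516335216} 0.0187
side {'fx': 373.9108530233331, 'fy': 373.9108530233331, 'cx': 322.5601630337766, 'cy': 199.5044780269706, 'camera_from_world': array([[-0.73831541, -0.67445349, -0.00168839,  0.3921454 ],
       [-0.44760018,  0.4918516 , -0.7468173 ,  0.31160248],
       [ 0.50452397, -0.550631  , -0.66502712,  1.15798614],
       [ 0.        ,  0.        ,  0.        ,  1.        ]])}
top {'fx': 443.1944197594691, 'fy': 443.1944197594691, 'cx': 323.4077184934977, 'cy': 198.02808088435216, 'camera_from_world': array([[ 6.29857864e-03, -9.99978714e-01,  1.70261035e-03,
        -3.25952925e-02],
       [-9.85877630e-01, -6.49468309e-03, -1.67341319e-01,
         5.64518834e-01],
       [ 1.67348815e-01, -6.24553004e-04, -9.85897553e-01,
         1.35297397e+00],
       [ 0.00000000e+00,  0.00000000e+00,  0.00000000e+00,
         1.00000000e+00]])}
```

View pics/side0.png

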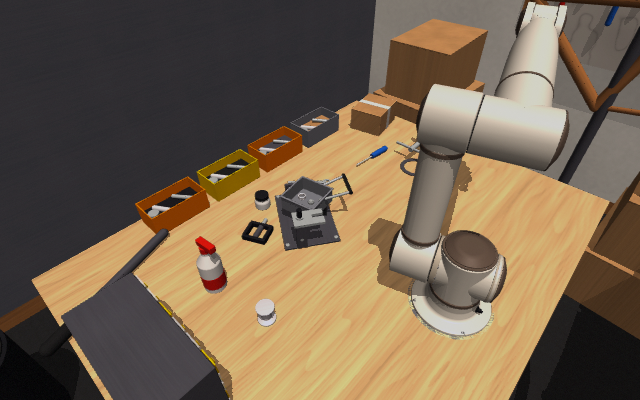

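View pics/top0.png

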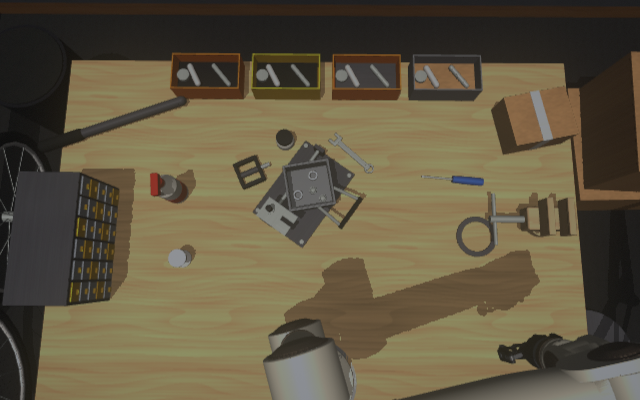

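Run:
```python
import cv2
a=cv2.imread("pics/top0.png")[120:260,225:385]; cv2.imwrite("pics/top0z.png",cv2.resize(a,None,fx=5,fy=4.2857 if 0 else 4.28,interpolation=cv2.INTER_CUBIC) if 0 else cv2.resize(a,(640,560),interpolation=cv2.INTER_CUBIC))
a=cv2.imread("pics/side0.png")[165:255,240:360]; cv2.imwrite("pics/side0z.png",cv2.resize(a,(720,540),interpolation=cv2.INTER_CUBIC))
```

```text
(no output)
```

View pics/top0z.png

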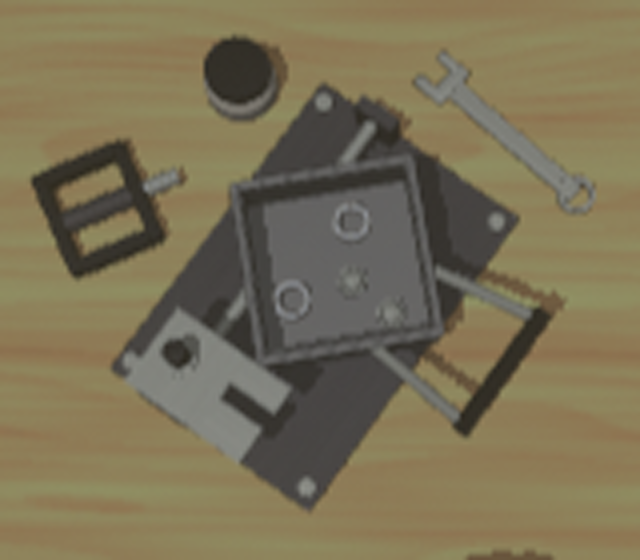

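View pics/side0z.png

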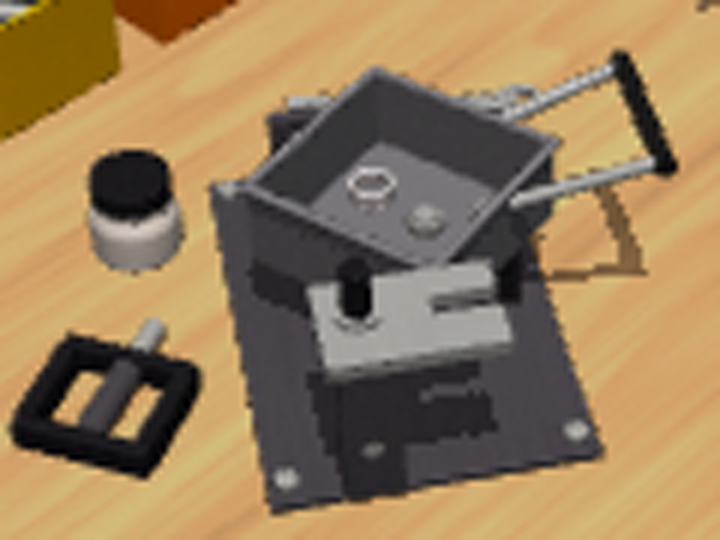

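```bash
cat > h.py <<'E'
import numpy as np, cv2
from workcell import bot, imaging
def P(n):
    c=imaging.calibration(n); K=np.array([[c["fx"],0,c["cx"]],[0,c["fy"],c["cy"]],[0,0,1.]])
    return K,np.array(c["camera_from_world"])
def tri(pt,ps):
    K1,T1=P("top");K2,T2=P("side")
    X=cv2.triangulatePoints(K1@T1[:3],K2@T2[:3],np.array(pt,float).reshape(2,1),np.array(ps,float).reshape(2,1))[:,0]
    X=X[:3]/X[3]; e=[np.hypot(*(proj(n,X)-p)) for n,p in(("top",pt),("side",ps))]
    return X,e
def proj(n,X):
    K,T=P(n); q=K@(T[:3,:3]@X+T[:3,3]); return q[:2]/q[2]
def onz(n,p,z):
    K,T=P(n); d=T[:3,:3].T@np.linalg.inv(K)@np.array([p[0],p[1],1.]); o=-T[:3,:3].T@T[:3,3]
    return o+d*(z-o[2])/d[2]
zt=lambda x,y:np.array([x/4-.375+225,y/4-.375+120]); zs=lambda x,y:np.array([x/6-.417+240,y/6-.417+165])
E
python3 - <<'E'
from h import *
L={"c+u v100":((178,308),(308,288)),"c-u v100":((292,388),(492,262)),"c-u v168":((240,462),(513,338)),"c+u v168":((125,377),(325,368)),
"hA":((540,318),(620,60)),"hB":((463,425),(665,165)),"bolt+u+v":((130,362),(285,478)),"bolt-u+v":((307,487),(577,430)),"notchend":((224,392),(432,303)),"pintop":((178,345),(354,265))}
for k,(a,b) in L.items(): print(k,*[np.round(v,4) for v in tri(zt(*a),zs(*b))])
B={}
for k,p in {"+u+v":(130,362),"-u+v":(307,487),"+u-v":(323,102),"-u-v":(497,221)}.items():
    B[k]=onz("top",zt(*p),.01); print(k,B[k].round(4))
u=(B["+u+v"]+B["+u-v"]-B["-u+v"]-B["-u-v"]); print(np.degrees(np.arctan2(u[1],u[0])), sum(B.values())/4)
v=(B["+u+v"]-B["+u-v"]+B["-u+v"]-B["-u-v"]); print(np.degrees(np.arctan2(v[1],v[0]))-90)
E
```

```text
c+u v100 [0.5567 0.1345 0.1119] [0.1323 0.1624]
c-u v100 [0.4957 0.047  0.1107] [0.5468 0.658 ]
c-u v168 [0.4412 0.0855 0.1126] [0.0041 0.0051]
c+u v168 [0.5039 0.1727 0.1116] [0.1903 0.241 ]
hA [ 0.5494 -0.1366  0.1252] [0.1824 0.2002]
hB [ 0.4684 -0.0801  0.12  ] [0.2595 0.2975]
bolt+u+v [0.5304 0.1851 0.0101] [0.137  0.1765]
bolt-u+v [0.4302 0.0404 0.0089] [0.0581 0.0725]
notchend [0.4928 0.0981 0.1154] [0.1319 0.162 ]
pintop [0.5229 0.1291 0.1477] [0.2322 0.2847]
+u+v [0.5301 0.1849 0.01  ]
-u+v [0.4303 0.0405 0.01  ]
+u-v [0.7485 0.0319 0.01  ]
-u-v [ 0.6486 -0.1119  0.01  ]
55.2800008956431 [0.58934025 0.03633303 0.01      ]
55.03630635668654
```

Run:
```python
from h import *
th=np.radians(55.15);U=np.array([np.cos(th),np.sin(th)]);V=np.array([-U[1],U[0]]);O=np.array([.5966,.0162])
out=[]
for n,box,s in(("top",(255,190,300,240),14),("side",(288,204,330,232),19)):
    im=cv2.imread(f"pics/{n}0.png"); g=im.max(2).astype(int)
    x0,y0,x1,y1=box; m=(g[y0:y1,x0:x1]<(45 if n=="top" else 30)).astype(np.uint8)
    k,l,st,c=cv2.connectedComponentsWithStats(m)
    for i in range(1,k):
        if st[i,4]>15: print(n,st[i]+[x0,y0,0,0,0],c[i]+[x0,y0])
    a=cv2.resize(im[y0:y1,x0:x1],None,fx=s,fy=s,interpolation=cv2.INTER_NEAREST)
    for uu,vv,z in((.05,.134,.116),(.05,.134,.154),(-.003,.134,.116),(.008,.134,.116),(-.032,.1,.116),(-.032,.168,.116),(.074,.168,.116),(.074,.1,.116)):
        p=proj(n,np.r_[O+uu*U+vv*V,z]); cv2.circle(a,tuple(int(t) for t in ((p-[x0,y0]+.5)*s)),4,(0,0,255),-1)
    cv2.imwrite(f"pics/{n}0o.png",a)
```

```text
side [323 207   4   8  24] [324.58333333 211.04166667]
side [297 211   5   7  29] [298.93103448 214.        ]
```

View pics/top0o.png

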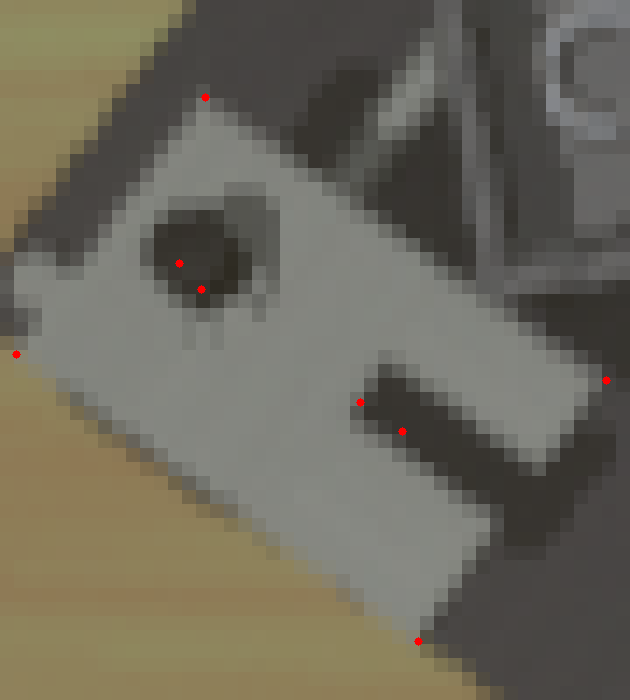

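View pics/side0o.png

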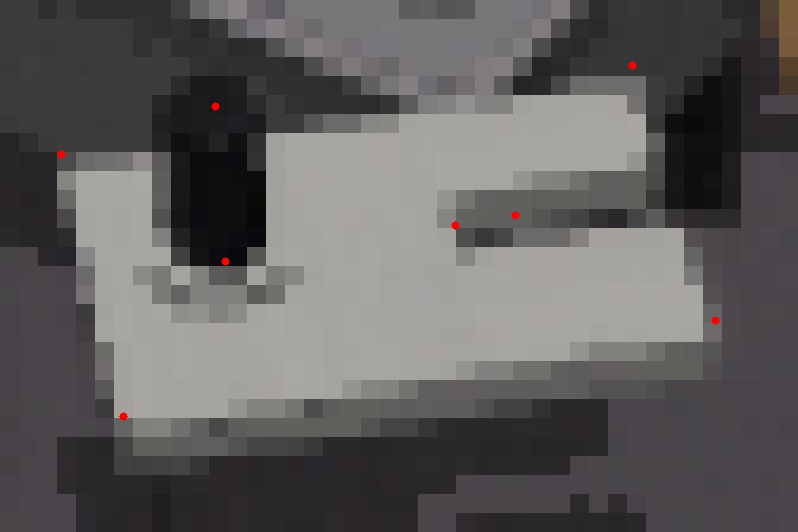

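{"op": "servo_tool", "data": {"moves": [[[0,0,-0.125,0,0,0,6],[0,0,-0.125,0,0,0,6],[0,0,-0.125,0,0,0,6],[0,0,-0.125,0,0,0,6],[0,0,-0.125,0,0,0,6],[0,0,-0.125,0,0,0,6],[0,0,-0.125,0,0,0,6],[0,0,-0.125,0,0,0,6],[0,0,-0.125,0,0,0,6],[0,0,-0.125,0,0,0,6],[0,0,-0.125,0,0,0,6],[0,0,-0.125,0,0,0,6]]], "force": 40}}

```text
time: 1.1
ee_pos: [0.1555, -0.5255, 0.2253]
tcp_rot: [-180.0, -0.6, 102.7]
wrist_force: [-0.3, 0.4, -0.1]
opening: 0.0597
```

{"op": "servo_tool", "data": {"moves": [[[0,0,-0.125,0,0,0,6],[0,0,-0.125,0,0,0,6],[0,0,-0.125,0,0,0,6],[0,0,-0.125,0,0,0,6],[0,0,-0.125,0,0,0,6],[0,0,-0.115,0,0,0,6]]]}}

```text
time: 1.6
ee_pos: [0.1553, -0.5246, 0.2226]
tcp_rot: [179.4, -0.7, 145.4]
wrist_force: [-0.1, 0.1, 0.6]
opening: 0.0596
```

```bash
cat >> h.py <<'E'
from scipy.spatial.transform import Rotation as Rn
th=np.radians(55.15);U=np.array([np.cos(th),np.sin(th)]);V=np.array([-U[1],U[0]]);O=np.array([.5966,.0162])
def uvz(u,v,z): return np.r_[O+u*U+v*V,z]
def todo(X,yaw=145.15,roll=180,pitch=0):
    s=bot.get_obs(); R=Rn.from_euler("xyz",s["tcp_rot"],degrees=True); G=Rn.from_euler("xyz",[roll,pitch,yaw],degrees=True)
    d=s["ee_pos"][:2]-O
    print("t",round(s["time"],2),"pos",s["ee_pos"].round(4),"uv",(d@U).round(4),(d@V).round(4),"rot",s["tcp_rot"].round(2),"F",s["wrist_force"].round(1),"open",round(s["opening"],4),"q",s["q"].round(0))
    print("shift cm",(R.inv().apply(X-s["ee_pos"])*100).round(2),"turn",(R.inv()*G).as_rotvec().round(4))
E
python3 -c "
from h import *
todo(uvz(.0495,.1305,.22))"
```

```text
t 1.6 pos [ 0.1553 -0.5246  0.2226] uv -0.696 0.0531 rot [179.43  -0.7  145.43] F [-0.1  0.1  0.6] open 0.0596 q [-74.   5.   9.  95.   0. -39.]
shift cm [ 7.38 74.58  1.09] turn [ 0.0099 -0.0123  0.0047]
```

{"op": "servo_tool", "data": {"moves": [[[0.005,-0.006,0.005,0.4,4,-0.05,6],[0.005,-0.006,0,0.4,4,-0.05,6],[0,0,0,0.4,4,-0.05,6],[0,0,0,0.4,4,-0.05,6],[0,0,0,0.4,4,-0.05,6],[0,0,0,0.4,4,-0.05,6],[0,0,0,0.4,4,-0.05,6],[0,0,0,0.4,4,-0.05,6],[0,0,0,0.4,4,-0.05,6],[0,0,0,0.4,4,-0.05,6],[0,0,0,0.4,3,-0.05,6],[0,0,0,0.4,2,-0.05,6]]]}}

```text
time: 2.6
ee_pos: [0.3723, -0.1121, 0.2229]
tcp_rot: [179.7, -0.5, 145.2]
wrist_force: [0.6, -1.2, 0.7]
opening: 0.0601
```

```bash
python3 -c "
from h import *
todo(uvz(.0495,.1305,.22))"
```

```text
t 2.6 pos [ 0.3723 -0.1121  0.2229] uv -0.2335 0.1108 rot [179.73  -0.47 145.24] F [ 0.6 -1.2  0.7] open 0.0601 q [-17. -17. -11.  96.   0.  18.]
shift cm [ 1.92 28.3   0.44] turn [ 0.0047 -0.0081  0.0016]
```

{"op": "servo_tool", "data": {"moves": [[[0.004,-0.006,0.001,0.2,3.5,-0.05,6],[0.002,-0.004,0.001,0.2,4,-0.05,6],[0,0,0,0.2,4,-0.05,6],[0,0,0,0.2,4,-0.05,6],[0,0,0,0.2,4,-0.05,6],[0,0,0,0.2,4,-0.05,6],[0,0,0,0.2,3,-0.05,6],[0,0,0,0.2,2,-0.05,6],[0,0,0,0,0,-0.04,6],[0,0,0,0,0,-0.04,6]]]}}

```text
time: 3.43
ee_pos: [0.5259, 0.1503, 0.2233]
tcp_rot: [-179.7, 0.0, 145.5]
wrist_force: [0.4, -0.7, 0.4]
opening: 0.0604
```

```bash
python3 -c "
from h import *
todo(uvz(.0495,.1305,.15))
for n,b in(('top',(235,160,335,250)),('side',(260,160,360,240))):
    a=imaging.camera(n)[b[1]:b[3],b[0]:b[2]]
    cv2.imwrite(f'pics/{n}1.png',cv2.resize(a,None,fx=6,fy=6,interpolation=cv2.INTER_CUBIC))
"
```

```text
t 3.43 pos [0.5259 0.1503 0.2233] uv 0.0696 0.1346 rot [-1.7973e+02  1.0000e-02  1.4554e+02] F [ 0.4 -0.7  0.4] open 0.0604 q [16.  5.  9. 94. -0. 51.]
shift cm [-0.4  -1.98  7.34] turn [-0.0048  0.0003  0.0068]
```

View pics/side1.png

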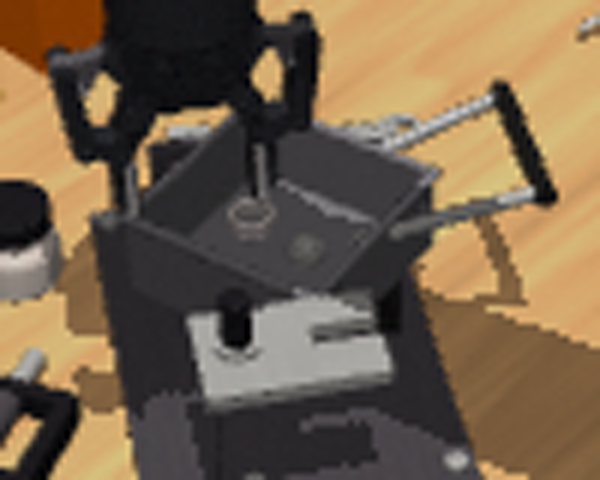

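View pics/top1.png

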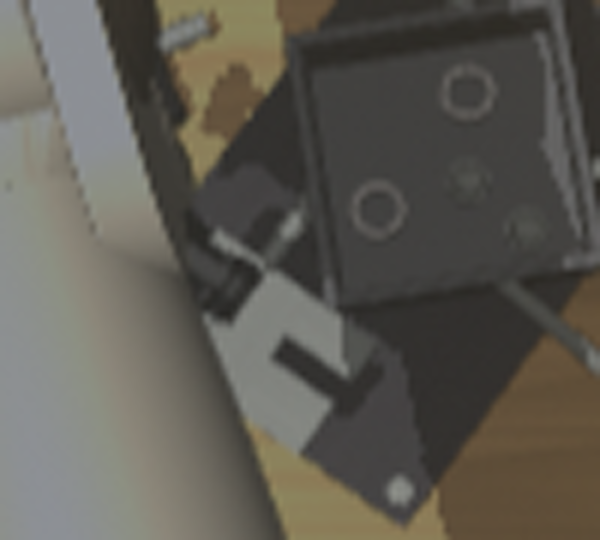

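{"op": "servo_tool", "data": {"moves": [[[-0.003,0,0.006,-0.2,-1,0,6],[0,0,0,-0.2,-0.9,0,6],[0,0,0,0,0,1.5,6],[0,0,0,0,0,2,6],[0,0,0,0,0,1,6],[0,0,0,0,0,0,6]]]}}

```text
time: 4.03
ee_pos: [0.5151, 0.1219, 0.1805]
tcp_rot: [179.9, 0.3, 144.6]
wrist_force: [-0.2, -0.2, 0.5]
opening: 0.0596
```

```bash
python3 -c "
from h import *
todo(uvz(.0495,.1305,.125))
n,b='side',(270,170,340,240)
a=imaging.camera(n)[b[1]:b[3],b[0]:b[2]]
a=cv2.resize(a,None,fx=8,fy=8,interpolation=cv2.INTER_CUBIC)
s=bot.get_obs(); p=proj(n,s['ee_pos']); print(p, (p-b[:2]+.5)*8, (proj(n,uvz(.0495,.1305,.154))-b[:2]+.5)*8)
cv2.imwrite(f'pics/{n}2.png',a)
"
```

```text
t 4.03 pos [0.5151 0.1219 0.1805] uv 0.0402 0.1272 rot [179.89   0.26 144.63] F [-0.2 -0.2  0.5] open 0.0596 q [13.  1.  0. 89. -0. 49.]
shift cm [0.36 0.92 5.55] turn [ 0.0019  0.0045 -0.0091]
[301.01490831 201.1628424 ] [252.11926649 253.30273917] [234.526518   310.83772174]
```

View pics/side2.png

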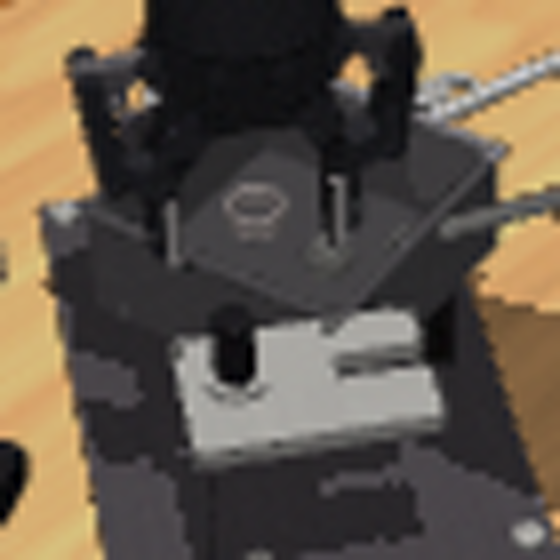

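{"op": "servo_tool", "data": {"moves": [[[0.001,0.003,-0.006,0.2,0.5,0,6],[0,0,0,0.1,0.2,0,6],[0,0,0,0,0,0,6],[0,0,0,0,0,0.5,6],[0,0,0,0,0,0.5,6],[0,0,0,0,0,0,6]]]}}

```text
time: 4.58
ee_pos: [0.5182, 0.1297, 0.1749]
tcp_rot: [179.7, 0.3, 145.0]
wrist_force: [0.1, 0.5, -0.6]
opening: 0.0602
```

```bash
python3 -c "
from h import *
todo(uvz(.0495,.1305,.125))"
```

```text
t 4.58 pos [0.5182 0.1297 0.1749] uv 0.0484 0.1292 rot [179.7    0.3  144.97] F [ 0.1  0.5 -0.6] open 0.0602 q [14.  2.  0. 88. -0. 49.]
shift cm [0.16 0.08 4.99] turn [ 0.0053  0.0052 -0.0031]
```

{"op": "servo_tool", "data": {"moves": [[[0.004,0.004,-0.003,0.1,0.05,1,6],[0,0,0,0.05,0,1,6],[0,0,0,0,0,1,6],[0,0,0,0,0,1,6],[0,0,0,0,0,0.5,6],[0,0,0,0,0,0,6]]]}}

```text
time: 5.08
ee_pos: [0.5164, 0.1312, 0.1232]
tcp_rot: [-179.9, -0.1, 145.2]
wrist_force: [-0.5, -0.1, 0.5]
opening: 0.0598
```

```bash
python3 -c "
from h import *
todo(uvz(.0495,.1305,.125))"
```

```text
t 5.08 pos [0.5164 0.1312 0.1232] uv 0.0486 0.1315 rot [-1.7993e+02 -5.0000e-02  1.4520e+02] F [-0.5 -0.1  0.5] open 0.0598 q [14.  2. -5. 83. -0. 49.]
shift cm [-0.1   0.09 -0.18] turn [-0.0012 -0.0009  0.0008]
```

{"op": "servo_tool", "data": {"moves": [[[0,0,0,-0.05,0.05,-0.2,6],[0,0,0,0,0,-0.05,6],[0,0,0,0,0,-0.05,6]]]}}

```text
time: 5.33
ee_pos: [0.5168, 0.1312, 0.1259]
tcp_rot: [-179.9, -0.1, 145.2]
wrist_force: [-0.0, 0.1, 0.8]
opening: 0.0599
```

```bash
python3 -c "
from h import *
todo(uvz(.0495,.1305,.125))
n,b='side',(270,170,340,240)
a=imaging.camera(n)[b[1]:b[3],b[0]:b[2]]
a=cv2.resize(a,None,fx=8,fy=8,interpolation=cv2.INTER_CUBIC)
cv2.imwrite(f'pics/{n}3.png',a)
"
```

```text
t 5.33 pos [0.5168 0.1312 0.1259] uv 0.0488 0.1312 rot [-1.7988e+02 -1.0000e-01  1.4519e+02] F [-0.   0.1  0.8] open 0.0599 q [14.  2. -5. 83. -0. 49.]
shift cm [-0.07  0.07  0.09] turn [-0.0021 -0.0017  0.0008]
```

View pics/side3.png

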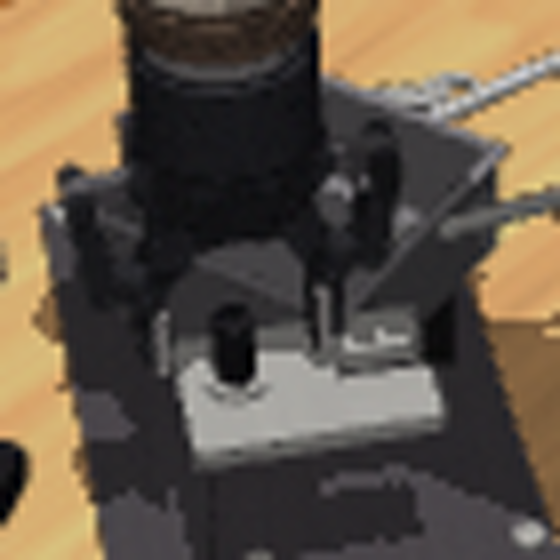

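{"op": "servo_tool", "data": {"moves": [[[0,0,0,-0.05,0.05,-0.05,3],[0,0,0,0,0,-0.05,3],[0,0,0,0,0,-0.05,3],[0,0,0,0,0,-0.05,3],[0,0,0,0,0,-0.05,3]]]}}

```text
time: 5.8
ee_pos: [0.5186, 0.1315, 0.1306]
tcp_rot: [180.0, 0.0, 145.2]
wrist_force: [1.3, -0.5, -0.3]
opening: 0.03
```

```bash
python3 -c "
from h import *
todo(uvz(.0495,.1305,.125))
n,b='side',(280,190,330,230)
a=imaging.camera(n)[b[1]:b[3],b[0]:b[2]]
a=cv2.resize(a,None,fx=14,fy=14,interpolation=cv2.INTER_CUBIC)
cv2.imwrite(f'pics/{n}4.png',a)
"
```

```text
t 5.8 pos [0.5186 0.1315 0.1306] uv 0.0501 0.1299 rot [1.7998e+02 3.0000e-02 1.4519e+02] F [ 1.3 -0.5 -0.3] open 0.03 q [14.  2. -4. 84. -0. 49.]
shift cm [ 0.06 -0.06  0.56] turn [0.0004 0.0005 0.0006]
```

View pics/side4.png

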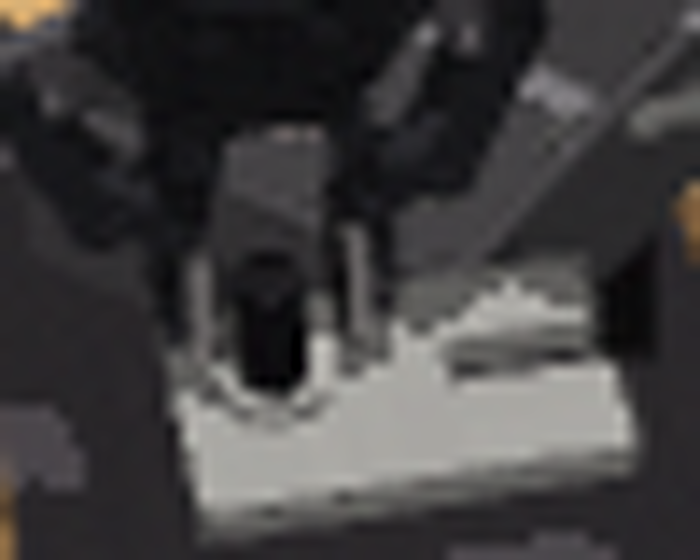

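{"op": "servo_tool", "data": {"moves": [[[0,0,0,0.05,-0.03,0.4,3],[0,0,0,0,0,0,3],[0,0,0,0,0,0,1],[0,0,0,0,0,0,1],[0,0,0,0,0,0,1],[0,0,0,0,0,0,1]]], "force": 40}}

```text
time: 6.35
ee_pos: [0.5187, 0.1324, 0.1266]
tcp_rot: [179.8, 0.1, 145.2]
wrist_force: [0.2, 0.5, 0.3]
opening: 0.0167
```

```bash
python3 -c "
from h import *
todo(uvz(.0495,.1305,.18))"
```

```text
t 6.35 pos [0.5187 0.1324 0.1266] uv 0.0508 0.1304 rot [1.7983e+02 6.0000e-02 1.4521e+02] F [0.2 0.5 0.3] open 0.0167 q [14.  2. -5. 83.  0. 49.]
shift cm [ 0.01 -0.12 -5.34] turn [0.003  0.001  0.0011]
```

{"op": "servo_tool", "data": {"moves": [[[0,0,0,0,0,-0.5,1],[0,0,0,0,0,-1,1],[0,0,0,0,0,-1,1],[0,0,0,0,0,-1,1],[0,0,0,0,0,-1,1],[0,0,0,0,0,-1,1],[0,0,0,0,0,-0.5,1],[0,0,0,0,0,0,1]]]}}

```text
time: 7.02
ee_pos: [0.5183, 0.1318, 0.1939]
tcp_rot: [179.9, 0.1, 145.2]
wrist_force: [-0.3, -0.3, -0.6]
opening: 0.0167
```

```bash
python3 -c "
from h import *
todo(uvz(-.0022,.1304,.18))
n,b='side',(270,170,340,240)
a=imaging.camera(n)[b[1]:b[3],b[0]:b[2]]
a=cv2.resize(a,None,fx=8,fy=8,interpolation=cv2.INTER_CUBIC)
cv2.imwrite(f'pics/{n}5.png',a)
"
```

```text
t 7.02 pos [0.5183 0.1318 0.1939] uv 0.0501 0.1304 rot [1.7986e+02 9.0000e-02 1.4520e+02] F [-0.3 -0.3 -0.6] open 0.0167 q [14.  2.  3. 91.  0. 49.]
shift cm [ 0.01 -5.23  1.38] turn [0.0025 0.0016 0.0008]
```

View pics/side5.png

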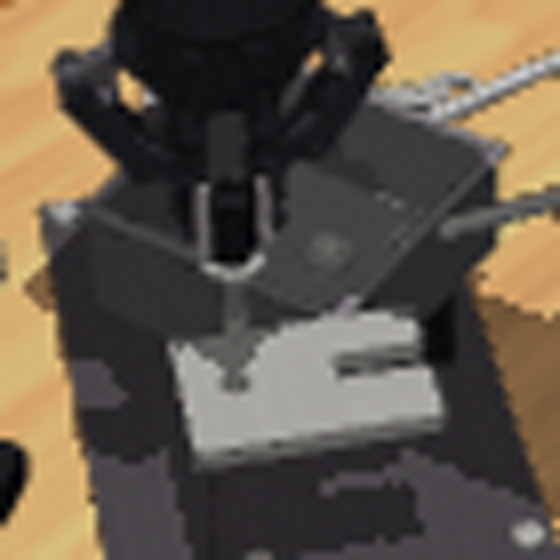

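{"op": "servo_tool", "data": {"moves": [[[0.001,0,0,0,-1,0,1],[0,0,0,0,-1,0,1],[0,0,0,0,-1,0,1],[0,0,0,0,-1,0,1],[0,0,0,0,-0.5,0,1],[0,0,0,0,-0.2,0,1],[0,0,0,0,0,0,1]]]}}

```text
time: 7.65
ee_pos: [0.4866, 0.0879, 0.1913]
tcp_rot: [-179.9, -0.0, 145.1]
wrist_force: [-0.3, 0.4, -1.4]
opening: 0.0165
```

```bash
python3 -c "
from h import *
todo(uvz(-.0022,.1304,.18))
z=lambda x,y:np.array([x/8-.44+270,y/8-.44+170])
A=onz('side',z(237,384),.116)[:2]
for p in((335,375),(342,362),(342,375)):
  B=onz('side',z(*p),.116)[:2];print((B-A)@U,(B-A)@V)
n,b='side',(280,180,330,230)
a=imaging.camera(n)[b[1]:b[3],b[0]:b[2]]
a=cv2.resize(a,None,fx=12,fy=12,interpolation=cv2.INTER_CUBIC)
cv2.imwrite(f'pics/{n}6.png',a)
"
```

```text
t 7.65 pos [0.4866 0.0879 0.1913] uv -0.004 0.1312 rot [-1.7988e+02 -5.0000e-02  1.4514e+02] F [-0.3  0.4 -1.4] open 0.0165 q [10. -3. -3. 91. -0. 45.]
shift cm [-0.08  0.18  1.13] turn [-0.0021 -0.0008 -0.0001]
-0.04152735728796056 0.003872941099238903
-0.046016396811470156 -0.0032421365395339345
-0.044425230444214515 0.004533311832631823
```

View pics/side6.png

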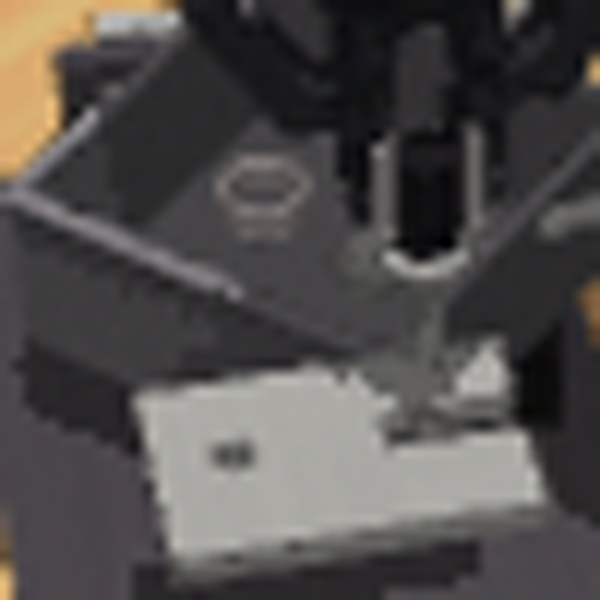

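{"op": "servo_tool", "data": {"moves": [[[-0.001,0,0,-0.08,0.15,0,1],[0,0,0,0,0,0,1],[0,0,0,0,0,0.8,1],[0,0,0,0,0,0.8,1],[0,0,0,0,0,0,1]]]}}

```text
time: 8.12
ee_pos: [0.4893, 0.0898, 0.1737]
tcp_rot: [-180.0, -0.0, 145.2]
wrist_force: [0.1, 0.2, -1.2]
opening: 0.0164
```

```bash
python3 -c "
from h import *
todo(uvz(-.0022,.1304,.1275))"
```

```text
t 8.12 pos [0.4893 0.0898 0.1737] uv -0.001 0.1301 rot [-1.7999e+02 -3.0000e-02  1.4519e+02] F [ 0.1  0.2 -1.2] open 0.0164 q [10. -3. -4. 89.  0. 45.]
shift cm [ 0.03 -0.12  4.62] turn [-0.0002 -0.0005  0.0007]
```

{"op": "servo_tool", "data": {"moves": [[[0,0,0,0,-0.1,0.5,1],[0,0,0,0,0,0.6,1],[0,0,0,0,0,0.6,1],[0,0,0,0,0,0.6,1],[0,0,0,0,0,0,1]]]}}

```text
time: 8.53
ee_pos: [0.488, 0.0891, 0.1467]
tcp_rot: [-179.9, -0.1, 145.2]
wrist_force: [-0.3, -0.3, -1.0]
opening: 0.017
```

```bash
python3 -c "
from h import *
todo(uvz(-.0022,.1304,.1275))
n,b='side',(280,180,330,230)
a=imaging.camera(n)[b[1]:b[3],b[0]:b[2]]
a=cv2.resize(a,None,fx=12,fy=12,interpolation=cv2.INTER_CUBIC)
cv2.imwrite(f'pics/{n}7.png',a)
"
```

```text
t 8.53 pos [0.488  0.0891 0.1467] uv -0.0022 0.1308 rot [-1.7990e+02 -1.3000e-01  1.4523e+02] F [-0.3 -0.3 -1. ] open 0.017 q [10. -3. -7. 86.  0. 45.]
shift cm [-0.04  0.    1.92] turn [-0.0018 -0.0022  0.0014]
```

View pics/side7.png

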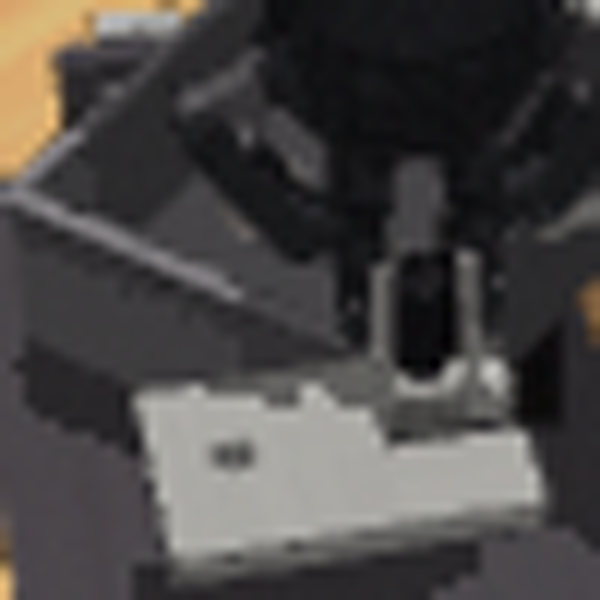

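{"op": "servo_tool", "data": {"moves": [[[0,0,0,-0.03,0,0.6,1],[0,0,0,0,0,0.6,1],[0,0,0,0,0,0.3,1],[0,0,0,0,0,0,1],[0,0,0,0,0,0,1]]]}}

```text
time: 9.0
ee_pos: [0.4886, 0.089, 0.131]
tcp_rot: [-179.9, -0.1, 145.2]
wrist_force: [0.5, 0.3, -0.7]
opening: 0.0165
```

```bash
python3 -c "
from h import *
todo(uvz(-.0022,.1304,.1270))"
```

```text
t 9.0 pos [0.4886 0.089  0.131 ] uv -0.002 0.1302 rot [-1.7994e+02 -8.0000e-02  1.4522e+02] F [ 0.5  0.3 -0.7] open 0.0165 q [10. -3. -9. 84.  0. 45.]
shift cm [ 0.02 -0.02  0.4 ] turn [-0.001  -0.0014  0.0013]
```

{"op": "servo_tool", "data": {"moves": [[[0,0,0,0,0,0.3,1],[0,0,0,0,0,0.1,1],[0,0,0,0,0,0.1,1],[0,0,0,0,0,0,1]]]}}

```text
time: 9.33
ee_pos: [0.489, 0.089, 0.1267]
tcp_rot: [180.0, -0.0, 145.2]
wrist_force: [-0.1, 0.0, -0.6]
opening: 0.0174
```

```bash
python3 -c "
from h import *
todo(uvz(-.0022,.1304,.1270))
n,b='side',(280,180,330,230)
a=imaging.camera(n)[b[1]:b[3],b[0]:b[2]]
a=cv2.resize(a,None,fx=12,fy=12,interpolation=cv2.INTER_CUBIC)
cv2.imwrite(f'pics/{n}8.png',a)
"
```

```text
t 9.33 pos [0.489  0.089  0.1267] uv -0.0017 0.1299 rot [ 1.7999e+02 -1.0000e-02  1.4522e+02] F [-0.1  0.  -0.6] open 0.0174 q [ 10.  -3. -10.  83.   0.  45.]
shift cm [ 0.05 -0.05 -0.03] turn [ 0.0002 -0.0002  0.0013]
```

View pics/side8.png

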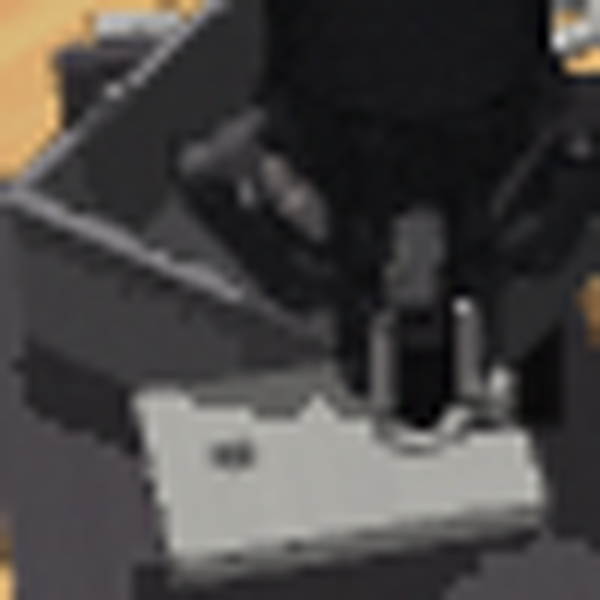

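{"op": "servo_tool", "data": {"moves": [[[0,0,0,0,0,0.05,1],[0,0,0,0,0,0,2.5],[0,0,0,0,0,0,4],[0,0,0,0,0,0,4],[0,0,0,0,0,0,4],[0,0,0,0,0,0,4],[0,0,0,0,0,-1,4],[0,0,0,0,0,-2,4],[0,0,0,0,0,-2,4],[0,0,0,0,0,-2,4],[0,0,0,0,0,-1,4],[0,0,0,0,0,0,4]]]}}

```text
time: 10.38
ee_pos: [0.4884, 0.0889, 0.2115]
tcp_rot: [-180.0, -0.0, 145.2]
wrist_force: [0.7, 1.2, -0.5]
opening: 0.0403
```

```bash
python3 -c "
from h import *
todo(uvz(-.153,0,.22))
n,b='side',(280,180,330,230)
a=imaging.camera(n)[b[1]:b[3],b[0]:b[2]]
a=cv2.resize(a,None,fx=12,fy=12,interpolation=cv2.INTER_CUBIC)
cv2.imwrite(f'pics/{n}9.png',a)
"
```

```text
t 10.38 pos [0.4884 0.0889 0.2115] uv -0.0022 0.1303 rot [-1.7998e+02 -5.0000e-02  1.4522e+02] F [ 0.7  1.2 -0.5] open 0.0403 q [10. -3.  0. 93.  0. 45.]
shift cm [-13.01 -15.1   -0.85] turn [-0.0003 -0.0008  0.0013]
```

View pics/side9.png

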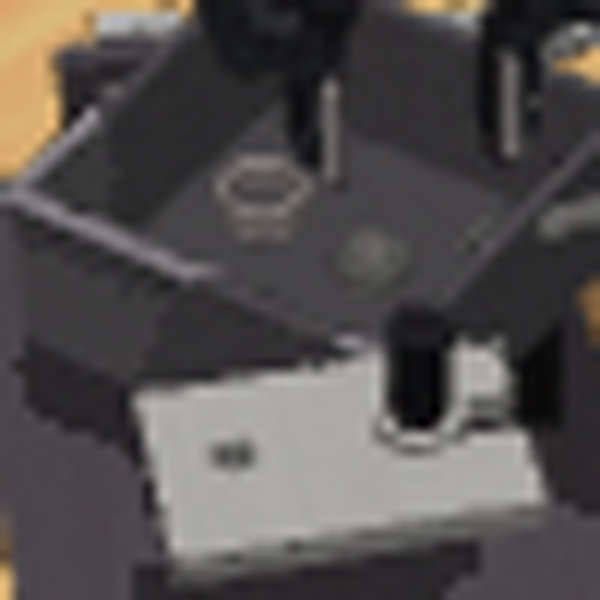

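{"op": "servo_tool", "data": {"moves": [[[0,0,0,-0.7,-0.8,-0.1,5],[0,0,0,-1.3,-1.5,-0.1,5],[0,0,0,-1.8,-2.1,-0.1,5],[0,0,0,-1.8,-2.1,-0.1,5],[0,0,0,-1.8,-2.1,-0.1,5],[0,0,0,-1.8,-2.1,-0.1,5],[0,0,0,-1.3,-1.5,-0.1,5],[0,0,0,-0.7,-0.8,0,5],[0,0,0,0,0,0,5],[0,0,0,0,0,0,5]]]}}

```text
time: 11.27
ee_pos: [0.5031, -0.0934, 0.2068]
tcp_rot: [-179.5, -0.7, 145.3]
wrist_force: [0.2, 0.0, -0.5]
opening: 0.0501
```

```bash
python3 -c "
from h import *
todo(uvz(-.152,0,.15))"
```

```text
t 11.27 pos [ 0.5031 -0.0934  0.2068] uv -0.1434 0.0141 rot [-179.53   -0.74  145.35] F [ 0.2  0.  -0.5] open 0.0501 q [-10.   0.   2.  93.  -0.  24.]
shift cm [-1.48 -0.82  5.67] turn [-0.0083 -0.0129  0.0035]
```

{"op": "servo_tool", "data": {"moves": [[[-0.005,-0.008,0.002,-0.7,-0.4,0,5],[-0.002,-0.004,0.002,-0.6,-0.3,0,5],[0,0,0,0,0,0,5],[0,0,0,0,0,1,5],[0,0,0,0,0,1.5,5],[0,0,0,0,0,1,5],[0,0,0,0,0,0,5],[0,0,0,0,0,0,5]]]}}

```text
time: 11.93
ee_pos: [0.5103, -0.1037, 0.1678]
tcp_rot: [-180.0, -0.1, 145.4]
wrist_force: [-0.8, 0.3, 0.3]
opening: 0.0501
```

```bash
python3 -c "
from h import *
todo(uvz(-.152,0,.108))
b={'top':(290,130,390,240),'side':(270,140,370,240)}
for n in b:
  c=b[n];im=imaging.camera(n)
  a=im[c[1]:c[3],c[0]:c[2]]
  a=cv2.resize(a,None,fx=5.4,fy=5.4,interpolation=cv2.INTER_CUBIC)
  cv2.imwrite(f'pics/{n}10.png',a)
"
```

```text
t 11.93 pos [ 0.5103 -0.1037  0.1678] uv -0.1477 0.0023 rot [-1.7999e+02 -5.0000e-02  1.4541e+02] F [-0.8  0.3  0.3] open 0.0501 q [-11.   0.  -2.  88.   0.  23.]
shift cm [-0.24 -0.43  5.98] turn [-0.0002 -0.0009  0.0046]
```

View pics/side10.png

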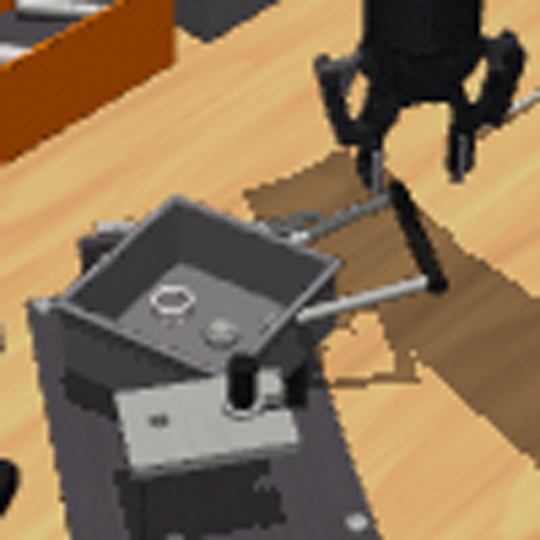

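View pics/top10.png

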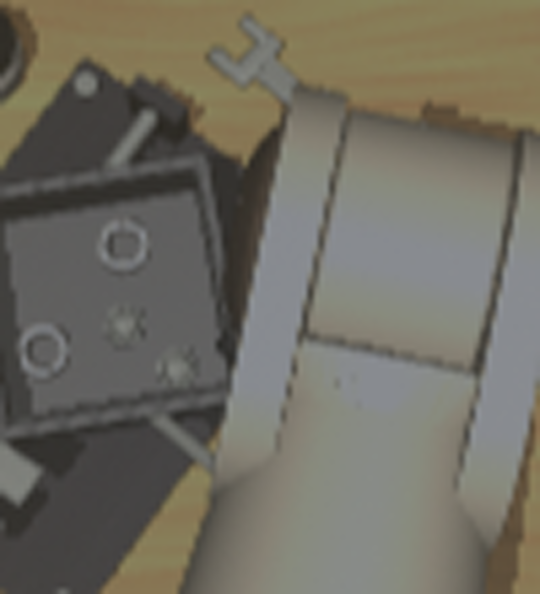

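{"op": "servo_tool", "data": {"moves": [[[0,0,0.004,-0.2,-0.4,0,5],[0,0,0,0,0,0,5],[0,0,0,0,0,0.8,5],[0,0,0,0,0,1,5],[0,0,0,0,0,1,5],[0,0,0,0,0,0,5],[0,0,0,0,0,0,5]]]}}

```text
time: 12.62
ee_pos: [0.5105, -0.109, 0.1389]
tcp_rot: [179.9, 0.1, 145.1]
wrist_force: [-0.9, 0.1, 0.1]
opening: 0.0499
```

```bash
python3 -c "
from h import *
todo(uvz(-.152,0,.106))
b={'side':(310,150,370,200)}
for n in b:
  c=b[n];im=imaging.camera(n)
  a=im[c[1]:c[3],c[0]:c[2]]
  a=cv2.resize(a,None,fx=10,fy=10,interpolation=cv2.INTER_CUBIC)
  cv2.imwrite(f'pics/{n}11.png',a)
"
```

```text
t 12.62 pos [ 0.5105 -0.109   0.1389] uv -0.1519 -0.0009 rot [1.7995e+02 1.2000e-01 1.4514e+02] F [-0.9  0.1  0.1] open 0.0499 q [-12.   0.  -5.  85.   0.  23.]
shift cm [ 0.1  -0.01  3.29] turn [ 0.0009  0.0021 -0.0001]
```

View pics/side11.png

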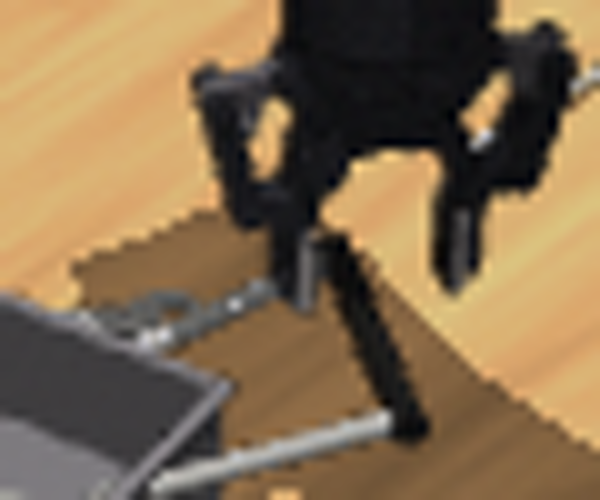

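{"op": "servo_tool", "data": {"moves": [[[0,0,0,0.05,0,0.8,5],[0,0,0,0,0,0.8,5],[0,0,0,0,0,0.8,5],[0,0,0,0,0,0.4,5],[0,0,0,0,0,0,5],[0,0,0,0,0,0,5]]]}}

```text
time: 13.17
ee_pos: [0.5099, -0.1085, 0.1075]
tcp_rot: [180.0, 0.1, 145.2]
wrist_force: [-0.0, 0.8, 0.1]
opening: 0.0502
```

```bash
python3 -c "
from h import *
todo(uvz(-.152,0,.106))
b={'side':(310,150,370,200)}
for n in b:
  c=b[n];im=imaging.camera(n)
  a=im[c[1]:c[3],c[0]:c[2]]
  a=cv2.resize(a,None,fx=10,fy=10,interpolation=cv2.INTER_CUBIC)
  cv2.imwrite(f'pics/{n}12.png',a)
"
```

```text
t 13.17 pos [ 0.5099 -0.1085  0.1075] uv -0.1519 -0.0001 rot [1.7996e+02 7.0000e-02 1.4515e+02] F [-0.   0.8  0.1] open 0.0502 q [-12.   0.  -8.  81.   0.  23.]
shift cm [ 0.01 -0.01  0.15] turn [0.0006 0.0013 0.    ]
```

View pics/side12.png

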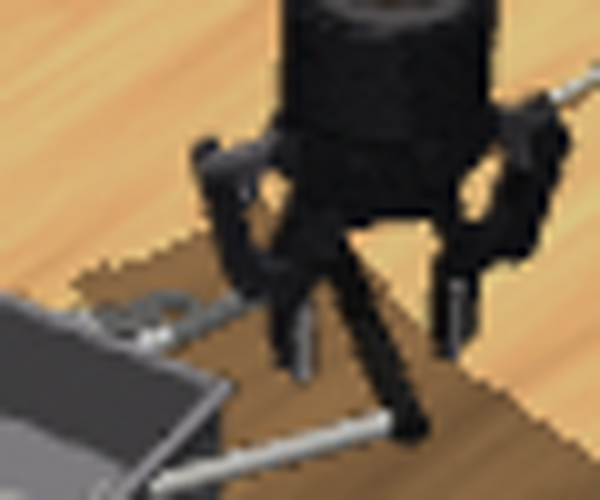

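{"op": "servo_tool", "data": {"moves": [[[0,0,0,0,0,0.3,5],[0,0,0,0,0,0,3],[0,0,0,0,0,0,1],[0,0,0,0,0,0,0.5],[0,0,0,0,0,0,0.5],[0,0,0,0,0,0,0.5],[0,0,0,0,0,0,0.5],[0,0,0,0,0,0,0.5]]], "force": 60}}

```text
time: 13.88
ee_pos: [0.5113, -0.1073, 0.1054]
tcp_rot: [179.7, 0.1, 145.2]
wrist_force: [-0.1, 0.2, -1.8]
opening: 0.0127
```

```bash
cat >> h.py <<'E'
def arc():
    s=bot.get_obs(); p=s["ee_pos"].copy(); z=Rn.from_euler("xyz",s["tcp_rot"],degrees=True).apply([0,0,1]); g=p-z*bot.pinch_z
    d=g[:2]-O; u=d@U-.05; h=g[2]-.045
    print("arc r",round(np.hypot(u,h),4),"tilt",round(np.arctan2(80,-202)-np.arctan2(h,u),3),"v",(d@V).round(4))
E
python3 -c "
from h import *
todo(uvz(-.152,0,.106));arc()
b={'side':(310,150,370,200)}
for n in b:
  c=b[n];im=imaging.camera(n)
  a=im[c[1]:c[3],c[0]:c[2]]
  a=cv2.resize(a,None,fx=10,fy=10,interpolation=cv2.INTER_CUBIC)
  cv2.imwrite(f'pics/{n}13.png',a)
"
```

```text
t 13.88 pos [ 0.5113 -0.1073  0.1054] uv -0.1501 -0.0006 rot [1.7974e+02 1.4000e-01 1.4521e+02] F [-0.1  0.2 -1.8] open 0.0127 q [-12.   0.  -9.  81.   0.  23.]
shift cm [ 0.06 -0.19 -0.06] turn [0.0045 0.0025 0.001 ]
arc r 0.2153 tilt -0.001 v -0.0005
```

View pics/side13.png

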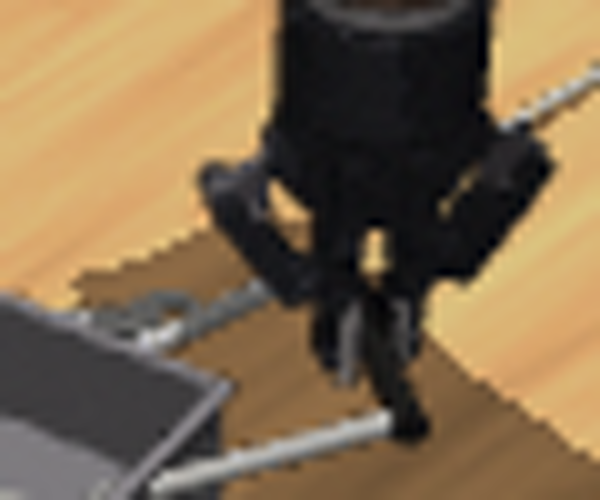

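{"op": "servo_tool", "data": {"moves": [[[0,0,0,0,0.2,-0.5,0.5],[0,0,0,0,0.45,-1,0.5],[0,0,0,0,0.5,-0.97,0.5],[0,0,0,0,0.55,-0.93,0.5],[0,0,0,0,0,0,0.5]]]}}

```text
time: 14.35
ee_pos: [0.5217, -0.0926, 0.1422]
tcp_rot: [179.8, 0.1, 145.1]
wrist_force: [-0.4, 1.5, -3.3]
opening: 0.012
```

```bash
python3 -c "
from h import *
todo(uvz(-.152,0,.106));arc()
b={'side':(270,150,350,220)}
for n in b:
  c=b[n];im=imaging.camera(n)
  a=im[c[1]:c[3],c[0]:c[2]]
  a=cv2.resize(a,None,fx=8,fy=8,interpolation=cv2.INTER_CUBIC)
  cv2.imwrite(f'pics/{n}14.png',a)
"
```

```text
t 14.35 pos [ 0.5217 -0.0926  0.1422] uv -0.1321 -0.0007 rot [1.7981e+02 1.3000e-01 1.4515e+02] F [-0.4  1.5 -3.3] open 0.012 q [-10.   1.  -4.  85.   0.  25.]
shift cm [ 0.08 -2.    3.61] turn [ 0.0033  0.0022 -0.0001]
arc r 0.2159 tilt 0.189 v -0.0006
```

View pics/side14.png

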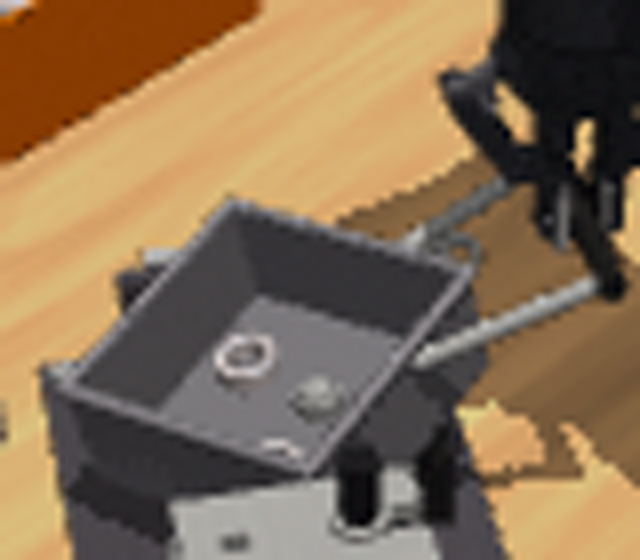

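{"op": "servo_tool", "data": {"moves": [[[0,0,0,0,0.55,-0.92,0.5],[0,0,0,0,0.61,-0.89,0.5],[0,0,0,0,0.65,-0.86,0.5],[0,0,0,0,0.7,-0.83,0.5],[0,0,0,0,0.74,-0.79,0.5],[0,0,0,0,0,0,0.5]]]}}

```text
time: 14.9
ee_pos: [0.5414, -0.0643, 0.1861]
tcp_rot: [179.9, 0.1, 145.2]
wrist_force: [-0.1, 0.1, -1.5]
opening: 0.0118
```

```bash
python3 -c "
from h import *
todo(uvz(-.152,0,.106));arc()"
```

```text
t 14.9 pos [ 0.5414 -0.0643  0.1861] uv -0.0976 -0.0007 rot [1.7988e+02 9.0000e-02 1.4517e+02] F [-0.1  0.1 -1.5] open 0.0118 q [-7.  3.  3. 90.  0. 28.]
shift cm [ 0.08 -5.45  8.  ] turn [0.002  0.0015 0.0004]
arc r 0.2175 tilt 0.448 v -0.0007
```

{"op": "servo_tool", "data": {"moves": [[[0,0,0,0,0.82,-0.71,0.5],[0,0,0,0,0.85,-0.67,0.5],[0,0,0,0,0.88,-0.63,0.5],[0,0,0,0,0.91,-0.58,0.5],[0,0,0,0,0.7,-0.4,0.5],[0,0,0,0,0,0,0.5],[0,0,0,0,0,0,0.5],[0,0,0,0,0,0,0.5]]]}}

```text
time: 15.57
ee_pos: [0.5654, -0.0299, 0.2188]
tcp_rot: [-179.8, 0.2, 145.2]
wrist_force: [-0.1, -3.0, -0.9]
opening: 0.012
```

```bash
python3 -c "
from h import *
todo(uvz(-.152,0,.106));arc()
b={'side':(270,150,350,220),'top':(255,130,345,240)}
for n in b:
  c=b[n];im=imaging.camera(n)
  a=im[c[1]:c[3],c[0]:c[2]]
  a=cv2.resize(a,None,fx=5.4 if n=='top' else 8,fy=5.4 if n=='top' else 8,interpolation=cv2.INTER_CUBIC)
  cv2.imwrite(f'pics/{n}15.png',a)
"
```

```text
t 15.57 pos [ 0.5654 -0.0299  0.2188] uv -0.0556 -0.0007 rot [-1.7980e+02  1.7000e-01  1.4516e+02] F [-0.1 -3.  -0.9] open 0.012 q [-3.  7. 11. 94. -0. 32.]
shift cm [ 0.11 -9.6  11.31] turn [-0.0035  0.003   0.0002]
arc r 0.2195 tilt 0.692 v -0.0007
```

View pics/side15.png

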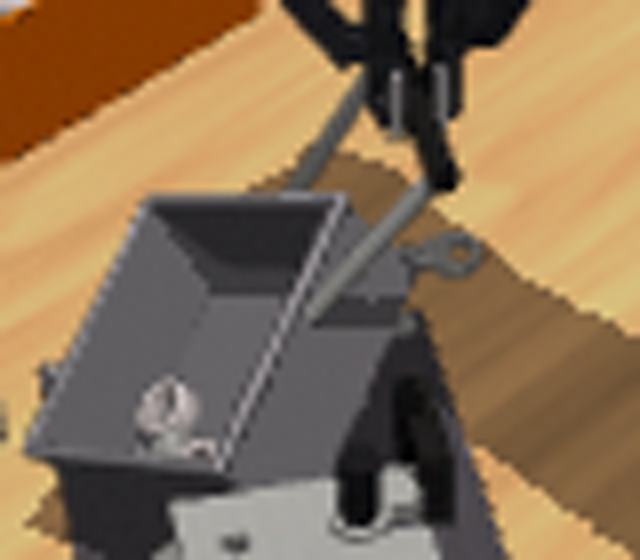

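View pics/top15.png

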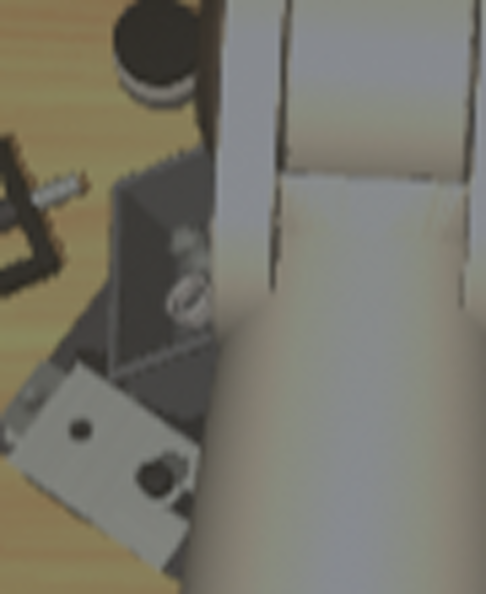

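{"op": "servo_tool", "data": {"moves": [[[0,0,0,0,0,0,0.5],[0,0,0,0,0,0,0.5],[0,0,0,0,0,0,0.5],[0,0,0,0,0,0,0.5],[0,0,0,0,0,0,0.5],[0,0,0,0,0,0,0.5]]]}}

```text
time: 16.17
ee_pos: [0.5648, -0.0307, 0.2182]
tcp_rot: [-179.8, 0.1, 145.1]
wrist_force: [0.8, -0.4, -1.9]
opening: 0.012
```

```bash
python3 -c "
from h import *
todo(uvz(-.152,0,.106));arc()
b={'side':(270,180,310,220),'top':(270,150,300,205)}
t=.69
def T(u,v,h):
  c,s=np.cos(t),np.sin(t);return uvz(.05+u*c+h*s,v,.045-u*s+h*c)
for n in b:
  c=b[n];im=imaging.camera(n); f=10 if n=='top' else 14
  a=im[c[1]:c[3],c[0]:c[2]]
  a=cv2.resize(a,None,fx=f,fy=f,interpolation=cv2.INTER_CUBIC)
  k=2.8
  a=np.clip(a.astype(float)*1.6,0,255).astype(np.uint8)
  for X in [T(.0405,0,.011)]+[T(.0405-.085*np.cos(q),.085*np.sin(q),.011) for q in np.linspace(-.78,.78,15)]:
    p=(proj(n,X)-c[:2]+.5)*f; cv2.circle(a,(int(p[0]),int(p[1])),4,(0,0,255),-1)
  cv2.imwrite(f'pics/{n}16.png',a)
"
```

```text
t 16.17 pos [ 0.5648 -0.0307  0.2182] uv -0.0567 -0.0007 rot [-1.7984e+02  1.4000e-01  1.4508e+02] F [ 0.8 -0.4 -1.9] open 0.012 q [-3.  7. 11. 94. -0. 32.]
shift cm [ 0.09 -9.5  11.25] turn [-0.0029  0.0024 -0.0013]
arc r 0.2196 tilt 0.687 v -0.0007
```

View pics/side16.png

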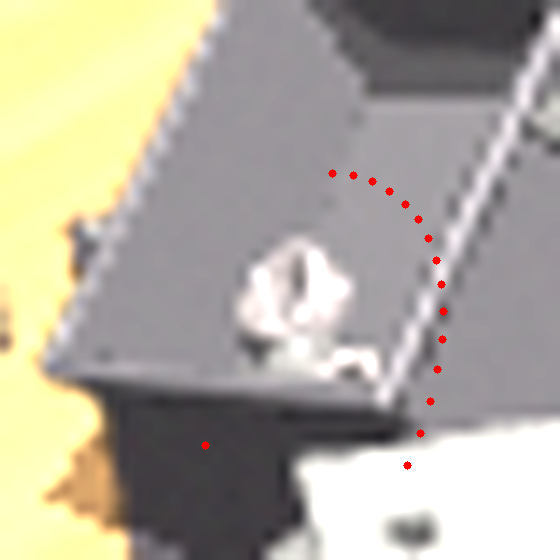

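View pics/top16.png

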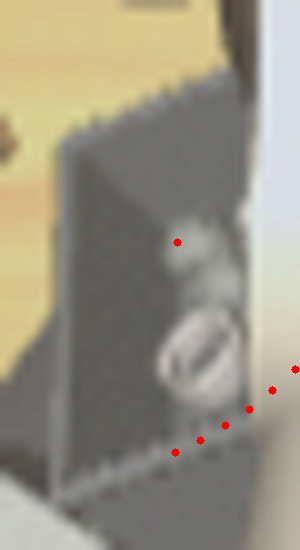

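```bash
python3 -c "
from h import *
t=.687;c,s=np.cos(t),np.sin(t)
def inv(X):
  d=X[:2]-O;u=d@U-.05;v=d@V;h=X[2]-.045
  return np.array([u*c-h*s-.0405,v,u*s+h*c-.011])
zs=lambda x,y:np.array([x/14-.5+270,y/14-.5+180]);zt=lambda x,y:np.array([x/10-.5+270,y/10-.5+150])
for st in((295,290),(290,355),(355,360)):
  for tt in((185,245),(222,285),(200,360),(245,215)):
    X,e=tri(zt(*tt),zs(*st)); L=inv(X); print(st,tt,(L*1000).round(0),'err',round(e[0],1),'dist',np.linalg.norm(L).round(3))
# ray on plane 10 mm above floor
def ray(n,p,h):
  K,T=P(n);d=T[:3,:3].T@np.linalg.inv(K)@np.r_[p,1];o=-T[:3,:3].T@T[:3,3]
  a=inv(o);b=inv(o+d);k=(h-a[2])/(b[2]-a[2]);return a+k*(b-a)
for st in((295,290),(290,355),(355,360)):print('side',st,*[(ray('side',zs(*st),h)*1000).round(0) for h in(.008,.02)])
for st in((185,245),(222,285),(200,360),(245,215)):print('top',st,*[(ray('top',zt(*st),h)*1000).round(0) for h in(.008,.02)])
"
```

```text
(295, 290) (185, 245) [-55.  10.  36.] err 1.6 dist 0.067
(295, 290) (222, 285) [-60.  10.  27.] err 0.6 dist 0.067
(295, 290) (200, 360) [-75.  34.  37.] err 2.6 dist 0.09
(295, 290) (245, 215) [-45. -12.  17.] err 1.1 dist 0.05
(290, 355) (185, 245) [-37.   7.  20.] err 1.9 dist 0.042
(290, 355) (222, 285) [-41.   7.  10.] err 0.3 dist 0.043
(290, 355) (200, 360) [-57.  31.  21.] err 2.3 dist 0.068
(290, 355) (245, 215) [-26. -16.   0.] err 1.4 dist 0.031
(355, 360) (185, 245) [-44.   9.  17.] err 4.2 dist 0.048
(355, 360) (222, 285) [-48.  10.   7.] err 1.9 dist 0.05
(355, 360) (200, 360) [-64.  33.  17.] err 0.0 dist 0.074
(355, 360) (245, 215) [-34. -13.  -3.] err 3.7 dist 0.036
side (295, 290) [-45. -19.   8.] [-52.  -3.  20.]
side (290, 355) [-38.   2.   8.] [-46.  18.  20.]
side (355, 360) [-58.  22.   8.] [-65.  37.  20.]
top (185, 245) [-14.   1.   8.] [-28.   4.  20.]
top (222, 285) [-40.   7.   8.] [-54.  10.  20.]
top (200, 360) [-53.  32.   8.] [-67.  34.  20.]
top (245, 215) [-29. -16.   8.] [-43. -13.  20.]
```

```bash
python3 -c "
from h import *
a=imaging.camera('side');b=imaging.camera('top');c=imaging.camera('side')
print('diff tote',np.abs(a.astype(int)-c)[180:220,270:310].max())
o=cv2.imread('pics/side0.png');d=np.abs(o.astype(int)-c).max(2)
for n,(x0,y0,x1,y1) in dict(tin=(250,185,272,212),pedal=(240,217,275,247),spray=(190,230,230,295),hub=(253,296,280,328)).items(): print(n,d[y0:y1,x0:x1].mean().round(1))
cv2.imwrite('pics/sideF.png',c);s=bot.get_obs();print(s['time'],s['qd'].round(2));arc()
"
```

```text
diff tote 38
tin 4.0
pedal 3.7
spray 4.4
hub 4.8
16.4167 [-0.04  0.04 -0.04  0.    0.09  0.03]
arc r 0.2195 tilt 0.687 v -0.0007
```

View pics/sideF.png

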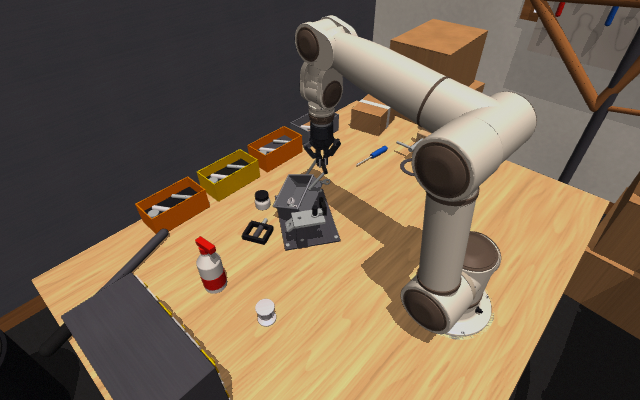

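```bash
python3 -c "
from h import *
a=imaging.camera('side');b=cv2.imread('pics/sideF.png')
d=np.abs(a.astype(int)-b).max(2); r=d[180:220,270:310]
print(r.mean(),r.max(),np.argwhere(r>25)+[180,270],'noise max elsewhere',d[230:300,180:280].max(),d[230:300,180:280].mean())
"
```

```text
1.024375 5 [] noise max elsewhere 10 1.060857142857143
```

```bash
python3 -c "
from h import *
a=imaging.camera('side');b=cv2.imread('pics/sideF.png')
d=np.abs(a.astype(int)-b).max(2)[180:220,270:310];print(d.max());s=bot.get_obs();print(s['time'],s['opening'],s['wrist_force'].round(1));arc()
if d.max()<12: bot.job_done()
"
```

```text
30
16.5167 0.011837932829777914 [ 0.3 -1.8 -0.6]
arc r 0.2196 tilt 0.687 v -0.0007
```

```bash
python3 -c "
from h import *
b=cv2.imread('pics/sideF.png')
for i in range(3):
  d=np.abs(imaging.camera('side').astype(int)-b).max(2)[180:220,270:310];print(d.max(),(np.argwhere(d>12)+[180,270]).tolist(),bot.get_obs()['ee_pos'].round(4))
"
```

```text
30 [[200, 300]] [ 0.5648 -0.0307  0.2183]
30 [[200, 300]] [ 0.5648 -0.0307  0.2182]
31 [[200, 300]] [ 0.5649 -0.0307  0.2182]
```

```bash
python3 -c "
from workcell import bot
print(bot.job_done())"
```

```text
the job is handed in; nothing more can be done
None
```

I drew the pin from its bore, parked it upright in the notch and let go. Then I lifted the tote by its bar and handed the job in at about 17 s, still holding the tote. `job_done` gives no verdict, so the points below are my own checks.

- **Pin:** after release the side view showed it upright in the notch with its collar on the bracket. It still looked the same once the tote was tilted.
- **Tote:** tilt was about 0.687 rad, worked out from the gripper position. The fingers were closed on the bar at 11.8 mm, less than its 14 mm diameter; the same happened with the pin (16.7 mm on an 18 mm grip). The gripper position held to about 0.1 mm over the last readings.
- **Parts:** measured from both views, with the arm hiding part of the top view, the four lay about 16, 43, 50 and 74 mm from the low corner (limit 85 mm). The 74 mm one is a spacer partly hidden in the side view; casting rays to the floor puts it nearer 62 mm.
- **Stillness:** picture differences were only noise, except one flickering pixel on the tote's rim. That flicker failed my first stillness check (differences of 38 and 30), so I looked again before handing in.
- **Bystanders:** the tin, pedal, spray bottle and hub showed no change in the side view. I did not measure the wrench, chainring and screwdriver, but the arm never went near the last two.

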